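# Put the stain jars back in shade order

## Task

Put the four ceramic stain jars that stand about on the bench back into the empty wells of the jar rack, seated upright, so that the whole row of six runs step by step from the white jar at one end to the black-brown jar at the other, from light to dark. Leave the white and the black-brown jar in their end wells, and do not shift or tip the little glass dish.

Things in the scene. Friction and masses are not known exactly. Their poses are not given: they have to be found in the camera images.
- jar_rack: Fixed beech bar, 64 x 356 x 25 mm. Origin: centre of underside, at bench height; y along the row, z up. Six round wells at x = 0, y = +-140, +-84, +-28 mm, 42 mm wide, flared to 50 at the mouth; mouths 25 mm, floors 11 mm above the bench (a seated jar's origin is 11 mm up). The end wells hold the white and the black-brown jar, which at which end varies; the other four are empty.
- jar_white: Loose screw-lid jar of ceramic stain, 34 mm across, 46 mm tall, 50 to 100 g, white with a grey ribbed lid; the button on its lid and the band round its body are white (the lightest). The six jars differ in this shade only. Origin: centre of its underside, z up; yaw does not matter. Already in one end well of the rack; stays there.
- jar_cream: Loose screw-lid jar of ceramic stain, 34 mm across, 46 mm tall, 50 to 100 g, white with a grey ribbed lid; the button on its lid and the band round its body are pale cream yellow (second lightest). The six jars differ in this shade only. Origin: centre of its underside, z up; yaw does not matter. Stands upright on the bench (z = 0); to be moved to the rack.
- jar_ochre: Loose screw-lid jar of ceramic stain, 34 mm across, 46 mm tall, 50 to 100 g, white with a grey ribbed lid; the button on its lid and the band round its body are ochre yellow (third lightest). The six jars differ in this shade only. Origin: centre of its underside, z up; yaw does not matter. Stands upright on the bench (z = 0); to be moved to the rack.
- jar_rust: Loose screw-lid jar of ceramic stain, 34 mm across, 46 mm tall, 50 to 100 g, white with a grey ribbed lid; the button on its lid and the band round its body are rust orange-brown (third darkest). The six jars differ in this shade only. Origin: centre of its underside, z up; yaw does not matter. Stands upright on the bench (z = 0); to be moved to the rack.
- jar_chestnut: Loose screw-lid jar of ceramic stain, 34 mm across, 46 mm tall, 50 to 100 g, white with a grey ribbed lid; the button on its lid and the band round its body are dark chestnut brown (second darkest). The six jars differ in this shade only. Origin: centre of its underside, z up; yaw does not matter. Stands upright on the bench (z = 0); to be moved to the rack.
- jar_black_brown: Loose screw-lid jar of ceramic stain, 34 mm across, 46 mm tall, 50 to 100 g, white with a grey ribbed lid; the button on its lid and the band round its body are nearly black brown (the darkest). The six jars differ in this shade only. Origin: centre of its underside, z up; yaw does not matter. Already in the other end well of the rack; stays there.
- dappen_dish: Small loose glass dish, 38 mm across, 27 mm tall, standing on the bench among the jars. Origin: centre of its underside, z up. To be left alone.

How it is judged:
At the end, for the whole second after the job is handed in: All six jars at rest, upright (0.12 rad), seated in the wells (origin under 16 mm above the rack's, within 8 mm of the well's centre in x and y), in order from the white jar's end: white, cream, ochre, rust, chestnut, black-brown. The dish is upright, within 15 mm of its start (((x of jar_white in the frame of jar_rack between -0.008 and 0.008 m and y of jar_white in the frame of jar_rack between 0.132 and 0.148 m and x of jar_cream in the frame of jar_rack between -0.008 and 0.008 m and y of jar_cream in the frame of jar_rack between 0.076 and 0.092 m and x of jar_ochre in the frame of jar_rack between -0.008 and 0.008 m and y of jar_ochre in the frame of jar_rack between 0.02 and 0.036 m and x of jar_rust in the frame of jar_rack between -0.008 and 0.008 m and y of jar_rust in the frame of jar_rack between -0.036 and -0.02 m and x of jar_chestnut in the frame of jar_rack between -0.008 and 0.008 m and y of jar_chestnut in the frame of jar_rack between -0.092 and -0.076 m and x of jar_black_brown in the frame of jar_rack between -0.008 and 0.008 m and y of jar_black_brown in the frame of jar_rack between -0.148 and -0.132 m) or (x of jar_white in the frame of jar_rack between -0.008 and 0.008 m and y of jar_white in the frame of jar_rack between -0.148 and -0.132 m and x of jar_cream in the frame of jar_rack between -0.008 and 0.008 m and y of jar_cream in the frame of jar_rack between -0.092 and -0.076 m and x of jar_ochre in the frame of jar_rack between -0.008 and 0.008 m and y of jar_ochre in the frame of jar_rack between -0.036 and -0.02 m and x of jar_rust in the frame of jar_rack between -0.008 and 0.008 m and y of jar_rust in the frame of jar_rack between 0.02 and 0.036 m and x of jar_chestnut in the frame of jar_rack between -0.008 and 0.008 m and y of jar_chestnut in the frame of jar_rack between 0.076 and 0.092 m and x of jar_black_brown in the frame of jar_rack between -0.008 and 0.008 m and y of jar_black_brown in the frame of jar_rack between 0.132 and 0.148 m)) and z of each of jar_white, jar_cream, jar_ochre, jar_rust, jar_chestnut, jar_black_brown in the frame of jar_rack below 0.016 m and angle between each of jar_white, jar_cream, jar_ochre, jar_rust, jar_chestnut, jar_black_brown's own z axis and vertical below 0.12 rad and linear speed of each of jar_white, jar_cream, jar_ochre, jar_rust, jar_chestnut, jar_black_brown below 0.01 m/s and distance of dappen_dish from where it was at the start of the episode below 0.015 m and angle between dappen_dish's own z axis and vertical below 0.2 rad); the robot touches nothing.
It fails at once if the white or the black-brown jar is lifted or pushed out of its end well (distance of any of jar_white, jar_black_brown from where it was at the start of the episode above 0.02 m or angle between any of jar_white, jar_black_brown's own z axis and vertical above 0.5 rad).
It fails at once if the glass dish is shifted by more than 15 mm or tipped (distance of dappen_dish from where it was at the start of the episode above 0.015 m or angle between dappen_dish's own z axis and vertical above 0.4 rad).
It also fails if it takes over 88 s, if anything falls off the work surface, if the arm or the gripper's body presses on something with over 40 N, if the wrist force passes 120 N, or if a joint passes its speed limit or range.

## Robot

A 6-joint arm with a two-finger parallel gripper is mounted at the origin on a cart in front of the work surface, level with it; the furniture and walls round the work are solid. World frame = base frame: x ahead of the robot, y to its left, z up, the work surface at z = 0. Lengths are in m, angles in rad, forces in N, time in s.
With the tool pointing down it reaches from about 0.4 to 0.825 m from the base axis. Payload 7 kg.
Tool frame: the origin (TCP) lies at the very end of the fingers, on their centre line; the grasp point (between the pads) lies arm.hold_point_z behind it (arm.hold_point_z is the distance from the TCP to the grasp point, in m); z points along the fingers, y is the line along which they close (so a half turn about z gives the same grasp; the last joint's range is limited). The gripper opens to 88 mm and grips with 3 to 60 N. Pads are 19 mm wide; open, the fingers measure 130 mm over their backs; the gripper's body (78 mm by 193 mm) begins 47 mm behind the grasp point.
Start: joints at [1.447, 0.359, 0.012, 0, -1.224, -0.288], TCP at [0.27, 0.619, 0.227] pointing down, gripper open.
Joint ranges: [-3.07, 3.07], [-1.43, 2.12], [-1.02, 1.25], [-3.03, 1.67], [-3.05, -0], [-3.03, 3.03]. Speed limits (rad/s): [2.39, 2.39, 3.01, 3.14, 3.14, 3.14].

## Interface

Orientations are given as [roll, pitch, yaw] about the fixed x, y, z axes, in that order (R = Rz(yaw) Ry(pitch) Rx(roll)).
In Python, from station import arm gives the robot as it stands.
- The arm moves only by the tool step_hand, called after "Emit:" as a command line: name --pt "numbers of a row" for each row, then --argument value for the rest. Schema: {"type":"object","properties":{"increments":{"type":"array","items":{"type":"array","items":{"type":"number"},"minItems":5,"maxItems":5},"minItems":1,"maxItems":20},"force":{"type":"number"},"only":{"type":"string"},"quiet":{"type":"boolean"},"lines":{"type":"string"}},"required":["increments"],"additionalProperties":false}. increments is a list of rows, 1 to 20 of them, each of 5 numbers: the finger opening in m, then dx, dy, dz in units of 50 mm, then a turn about the tool's z in units of 0.2 rad; each row is the pose to reach, as a shift and turn from the pose commanded when the call began, along the tool's axes at that moment; what a row does not reach only later rows make up. A row lasts 1/12 s, in which the tool goes at most 0.0417 m and 0.125 rad, less where a joint would pass 70% of its speed; a pose out of reach is approached as far as the arm can. The fingers move at their own pace and stop on an object; force is the grip in N (left out, the last holds). Time passes only in rows, so rows that do not move let the fingers close. The tool returns the time, the measured TCP pose, the force, the opening and the grip force at its end. only (a regular expression) keeps the lines of the reply that match it, lines (a string "A,B") keeps lines A to B, and quiet returns only ok. Input that does not fit is refused with a message, and nothing moves.
- arm.get_state(): the state, without advancing time (a new reading comes with each control period).
- arm.grab_frame(name): name is "scene" or "side" or "wrist"; returns the picture (480x640x3 uint8, red, green, blue); there is no depth.
- arm.camera_params(name): a dict with "fx", "fy", "cx", "cy" (pixels), "T" (4x4, takes a point from camera to world coordinates); the wrist camera has in their place "hand_eye" (4x4, takes a point from camera to tool coordinates, whose origin is the TCP and whose axes are the flange's). Camera axes: x right, y down, z forward; pixel columns grow to the right and rows downward; lengths in m; the calibration is good to about 2 mm. A picture is of the moment at which its call begins: read the wrist's pose just before it. camera_params takes no time and is no camera call.
- arm.job_done(): hands the job in; it is judged then, once.
The state is a dict: "t": time; "q": joint angles; "qd": joint speeds; "joint_efforts": joint torques, N m; "eef_pos": TCP position; "ee_rot": TCP orientation; "force": force on the tool from outside, world axes, zero at the start; "moment": the same for the moment, N m; "width": finger opening in m; "gripper_force": force on a finger pad.
Only numpy, scipy, OpenCV 4.12 (cv2) and the standard library are available. Lean on these libraries where they do the work, as an engineer would, in place of code of your own. Each camera call takes 0.05 s, during which the arm holds its last target. There are 200 camera calls.

## Working session

There is one attempt and no reset: what is moved stays moved. The work goes in short steps, Python scripts to look and compute and a tool call to move; the robot and the scene stay as the last step left them, time stands still between calls to the robot, and variables do not carry over. Pictures are saved under pics/ and viewed, at most 14 in all, crops included, and the job is handed in when it is done.

```bash
ls; mkdir -p pics; python3 - <<'E'
from station import arm
import cv2,numpy as np
np.set_printoptions(precision=4,suppress=True)
s=arm.get_state();print(s['t'],s['eef_pos'],s['ee_rot'],s['width'],arm.hold_point_z)
for n in("scene","side","wrist"):
    im=arm.grab_frame(n);cv2.imwrite(f"pics/{n}0.png",im[:,:,::-1]);p=arm.camera_params(n);print(n,p)
E
```

```text
pics
station.py
0.0 [0.27   0.6181 0.2256] [ 3.1399 -0.0001 -0.412 ] 0.08788019283340737 0.0188
scene {'fx': 554.9379626008731, 'fy': 554.9379626008731, 'cx': 320.22817061781234, 'cy': 236.65788944958922, 'T': array([[ 0.7226, -0.3364,  0.6039, -0.006 ],
       [-0.6913, -0.3442,  0.6354, -0.6718],
       [-0.0059, -0.8766, -0.4812,  0.4823],
       [ 0.    ,  0.    ,  0.    ,  1.    ]])}
side {'fx': 560.0240866544656, 'fy': 560.0240866544656, 'cx': 312.3285230142112, 'cy': 245.8321221186921, 'T': array([[ 0.8931, -0.2944,  0.3402,  0.2363],
       [-0.4499, -0.5716,  0.6862, -0.6987],
       [-0.0075, -0.7659, -0.6429,  0.6055],
       [ 0.    ,  0.    ,  0.    ,  1.    ]])}
wrist {'fx': 394.24815020830204, 'fy': 394.24815020830204, 'cx': 317.6515733299519, 'cy': 241.23086157986137, 'hand_eye': array([[ 0.0011, -0.9563, -0.2924,  0.0796],
       [ 1.    ,  0.0007,  0.0013, -0.0011],
       [-0.001 , -0.2924,  0.9563, -0.1602],
       [ 0.    ,  0.    ,  0.    ,  1.    ]])}
```

View pics/scene0.png

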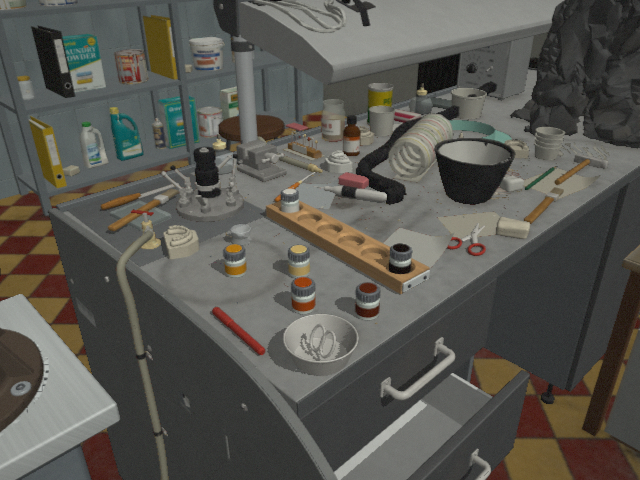

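View pics/side0.png

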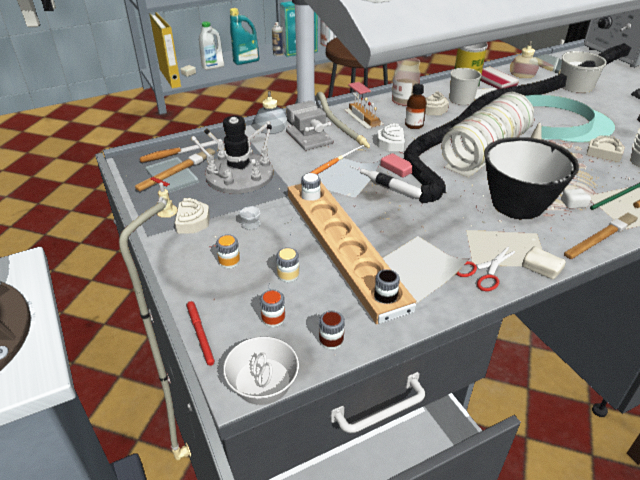

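View pics/wrist0.png

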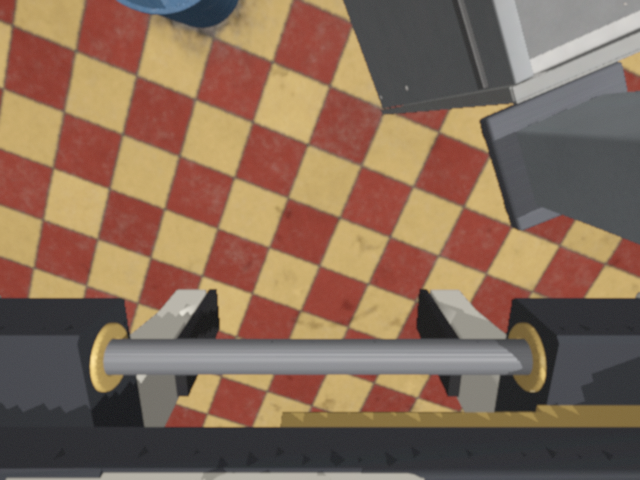

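The scene and side views show the white jar at the rack's far end (side 311,184) and the black-brown jar at its near end (387,283). The ochre, cream, rust and chestnut jars stand around (228,250), (288,263), (272,306) and (332,328), with the dish at (249,216). The wrist view shows only floor. Next I'll enlarge crops for accurate pixel positions.

```bash
python3 - <<'E'
import cv2
for n,x,y in(("scene",200,180),("side",180,165)):
    im=cv2.imread(f"pics/{n}0.png")[y:y+186,x:x+248]
    im=cv2.resize(im,(744,558),interpolation=cv2.INTER_CUBIC)
    cv2.imwrite(f"pics/{n}c.png",im)
E
```

```text
(no output)
```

View pics/scenec.png

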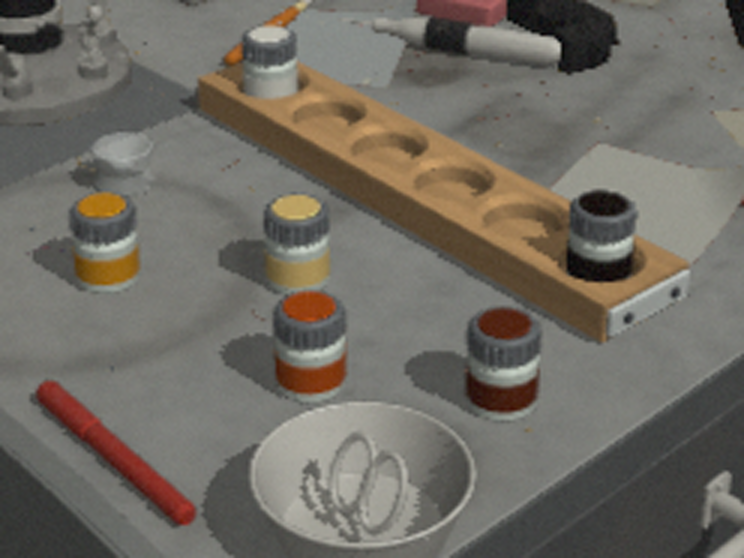

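View pics/sidec.png

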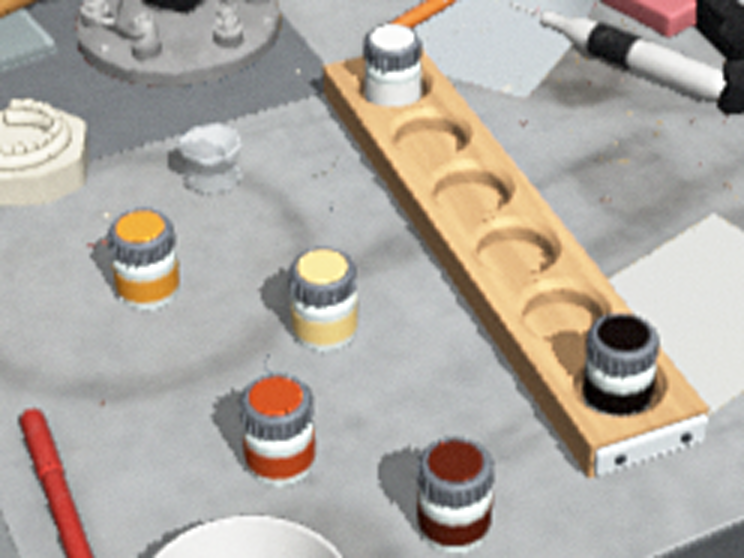

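The crops show the lid-button centres clearly; the order of shades is unambiguous. I'll project these at lid height.

```bash
cat > h.py <<'E'
from station import arm
import numpy as np
np.set_printoptions(precision=4,suppress=True)
def proj(n,u,v,z):
    p=arm.camera_params(n);T=np.array(p['T']);d=T[:3,:3]@[(u-p['cx'])/p['fx'],(v-p['cy'])/p['fy'],1]
    return (T[:3,3]+d*(z-T[2,3])/d[2])[:2]
E
python3 - <<'E'
from h import *
A=dict(ochre=(103,206,141,226,.046),cream=(297,207,323,268,.046),rust=(309,306,274,396,.046),chest=(505,324,456,460,.046),white=(271,34,393,42,.057),black=(602,204,623,333,.057),dish=(122,150,211,142,.027))
R={}
for k,(a,b,c,d,z) in A.items():
    p=proj("scene",200+a/3-.33,180+b/3-.33,z);q=proj("side",180+c/3-.33,165+d/3-.33,z);R[k]=(p+q)/2;print(k,p,q,R[k])
w,b=R['white'],R['black'];u=(w-b);print("len",np.linalg.norm(u),"dir",np.arctan2(u[1],u[0]))
for i,n in enumerate(("cream","ochre","rust","chest")):
    print("well",n,w+(b-w)*(i+1)/5)
E
```

```text
ochre [ 0.4179 -0.0284] [ 0.4187 -0.027 ] [ 0.4183 -0.0277]
cream [ 0.4902 -0.1004] [ 0.4896 -0.1014] [ 0.4899 -0.1009]
rust [ 0.4316 -0.1745] [ 0.4309 -0.1741] [ 0.4312 -0.1743]
chest [ 0.4869 -0.2495] [ 0.4875 -0.2485] [ 0.4872 -0.249 ]
white [0.6101 0.0579] [0.6074 0.0539] [0.6088 0.0559]
black [ 0.5914 -0.2216] [ 0.592  -0.2217] [ 0.5917 -0.2216]
dish [0.483  0.0453] [0.4874 0.0497] [0.4852 0.0475]
len 0.27801710741159236 dir 1.5093220438365853
well cream [0.6054 0.0004]
well ochre [ 0.6019 -0.0551]
well rust [ 0.5985 -0.1106]
well chest [ 0.5951 -0.1661]
```

```bash
cat >> h.py <<'E'
def delta(*targets):
    """print tool-axis shift and turn from the present pose to (x,y,z) targets with yaw -1.632"""
    s=arm.get_state();y=s['ee_rot'][2];p=np.array(s['eef_pos'])
    from scipy.spatial.transform import Rotation as Ro
    R=Ro.from_euler('xyz',s['ee_rot']).as_matrix()
    for t in targets: print(t, R.T@(np.array(t)-p), 'turn',y+1.632)
E
python3 - <<'E'
from h import *
print("bowl rim",[proj("scene",*c,.045) for c in((321,338),(283,338),(358,338))],proj("side",261,365,.045))
print("lamp base",proj("scene",262,165,.03),"articulator",proj("scene",208,205,0),proj("side",238,175,0))
delta((.418,-.028,.2),(.418,-.028,.09))
E
```

```text
bowl rim [array([ 0.3646, -0.2821]), array([ 0.3311, -0.2495]), array([ 0.3972, -0.3137])] [ 0.3725 -0.277 ]
lamp base [0.6976 0.2543] articulator [0.5289 0.2196] [0.5239 0.2102]
(0.418, -0.028, 0.2) [0.3943 0.5329 0.0266] turn 1.2201448542737654
(0.418, -0.028, 0.09) [0.3943 0.5328 0.1366] turn 1.2201448542737654
```

Careful with the scale: shifts go in units of 50 mm and turns go in units of 0.2 rad. That gives: 0.533 m is 10.66, 0.394 m is 7.88, 1.22 rad is 6.1.

Emit:
step_hand --pt "0.06 7.88 10.66 0.54 6.1" --pt "0.06 7.88 10.66 0.54 6.1" --pt "0.06 7.88 10.66 0.54 6.1" --pt "0.06 7.88 10.66 0.54 6.1" --pt "0.06 7.88 10.66 0.54 6.1" --pt "0.06 7.88 10.66 0.54 6.1" --pt "0.06 7.88 10.66 0.54 6.1" --pt "0.06 7.88 10.66 0.54 6.1" --pt "0.06 7.88 10.66 0.54 6.1" --pt "0.06 7.88 10.66 0.54 6.1" --pt "0.06 7.88 10.66 0.54 6.1" --pt "0.06 7.88 10.66 0.54 6.1" --pt "0.06 7.88 10.66 0.54 6.1" --pt "0.06 7.88 10.66 0.54 6.1" --pt "0.06 7.88 10.66 0.54 6.1" --pt "0.06 7.88 10.66 0.54 6.1" --pt "0.06 7.88 10.66 0.54 6.1" --pt "0.06 7.88 10.66 0.54 6.1" --pt "0.06 7.88 10.66 0.54 6.1" --pt "0.06 7.88 10.66 0.54 6.1" --force 15

```text
t: 1.82
eef_pos: [0.4178, -0.0269, 0.1996]
ee_rot: [-3.141, 0.0, -1.631]
force: [-0.4, 0.3, 0.5]
width: 0.0601
gripper_force: 0.0
```

```bash
python3 - <<'E'
from h import *
import cv2
delta((.418,-.028,.021))
s=arm.get_state();print(s['eef_pos'],s['ee_rot'],s['q'])
cv2.imwrite("pics/w1.png",arm.grab_frame("wrist")[:,:,::-1])
E
```

```text
(0.418, -0.028, 0.021) [ 0.0011 -0.0002  0.1786] turn 0.0011430396127869447
[ 0.4178 -0.0269  0.1996] [-3.1415  0.0002 -1.6309] [ 0.4115 -0.0582 -0.5569 -0.0001 -1.0719 -0.4715]
```

View pics/w1.png

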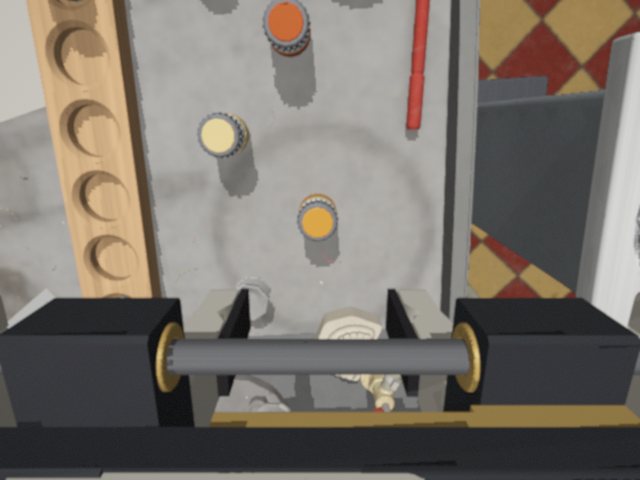

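The wrist view shows the ochre lid at (318,223), cream (221,134), rust (287,21), and well mouths at about (113,256), (101,196), (89,127) and (81,54). I'll cross-check the positions with these.

```bash
cat >> h.py <<'E'
def wproj(u,v,z):
    from scipy.spatial.transform import Rotation as Ro
    s=arm.get_state();p=arm.camera_params("wrist");E=np.eye(4);E[:3,:3]=Ro.from_euler('xyz',s['ee_rot']).as_matrix();E[:3,3]=s['eef_pos']
    T=E@np.array(p['hand_eye']);d=T[:3,:3]@[(u-p['cx'])/p['fx'],(v-p['cy'])/p['fy'],1]
    return (T[:3,3]+d*(z-T[2,3])/d[2])[:2]
E
python3 - <<'E'
from h import *
for n,u,v,z in(("ochre",318,223,.046),("cream",221,134,.046),("rust",287,21,.046),("w1",113,256,.025),("w2",101,196,.025),("w3",89,127,.025),("w4",81,54,.025)): print(n,wproj(u,v,z))
E
```

```text
ochre [ 0.4182 -0.0249]
cream [ 0.4886 -0.0997]
rust [ 0.4317 -0.174 ]
w1 [0.6042 0.0003]
w2 [ 0.6031 -0.0542]
w3 [ 0.6005 -0.111 ]
w4 [ 0.5943 -0.1652]
```

All agree within 2 mm. Descend and grip the ochre jar.

Scaled: 0.178 m is 3.56, 0.17 m is 3.4.

Emit:
step_hand --pt "0.06 0 0 0.8 0" --pt "0.06 0 0 1.6 0" --pt "0.06 0 0 2.4 0" --pt "0.06 0 0 3 0" --pt "0.06 0 0 3.4 0" --pt "0.06 0 0 3.56 0" --pt "0.06 0 0 3.56 0" --pt "0.06 0 0 3.56 0" --pt "0.03 0 0 3.56 0" --pt "0.03 0 0 3.56 0" --pt "0.03 0 0 3.56 0" --pt "0.03 0 0 3.56 0" --pt "0.03 0 0 3.56 0" --pt "0.03 0 0 3.56 0" --pt "0.03 0 0 3.56 0" --pt "0.03 0 0 3.56 0" --force 15

```text
t: 3.2
eef_pos: [0.4183, -0.0275, 0.0222]
ee_rot: [-3.141, 0.0, -1.632]
force: [-2.3, 0.6, 8.1]
width: 0.0336
gripper_force: 15.0
```

```bash
python3 -c "
from h import *
delta((.418,-.028,.1),(.603,-.055,.1))"
```

```text
(0.418, -0.028, 0.1) [ 0.0005  0.0002 -0.0778] turn 0.00031148645801848396
(0.603, -0.055, 0.1) [ 0.0162 -0.1861 -0.0777] turn 0.00031148645801848396
```

Emit:
step_hand --pt "0.03 0 0 -0.8 0" --pt "0.03 0 0 -1.56 0" --pt "0.03 0.08 -1 -1.56 0" --pt "0.03 0.16 -1.8 -1.56 0" --pt "0.03 0.22 -2.6 -1.56 0" --pt "0.03 0.28 -3.3 -1.4 0" --pt "0.03 0.32 -3.72 -1.2 0" --pt "0.03 0.32 -3.72 -0.8 0" --pt "0.03 0.32 -3.72 -0.8 0" --pt "0.03 0.32 -3.72 -0.8 0"

```text
t: 4.03
eef_pos: [0.6009, -0.0554, 0.0602]
ee_rot: [3.138, -0.001, -1.633]
force: [-0.3, -0.6, -0.5]
width: 0.0335
gripper_force: 15.0
```

```bash
python3 - <<'E'
from h import *
import cv2
delta((.6025,-.055,.033))
for n,x,y in(("scene",200,150),("side",180,130)): 
    im=arm.grab_frame(n)[y:y+186,x:x+248,::-1]; cv2.imwrite(f"pics/{n}2.png",im)
a=cv2.imread("pics/scene2.png");b=cv2.imread("pics/side2.png")
cv2.imwrite("pics/p2.png",cv2.resize(np.hstack([a,b]),(794,298),interpolation=cv2.INTER_CUBIC))
E
```

```text
(0.6025, -0.055, 0.033) [-0.0005 -0.0016  0.0272] turn -0.0005154392886899117
```

View pics/p2.png

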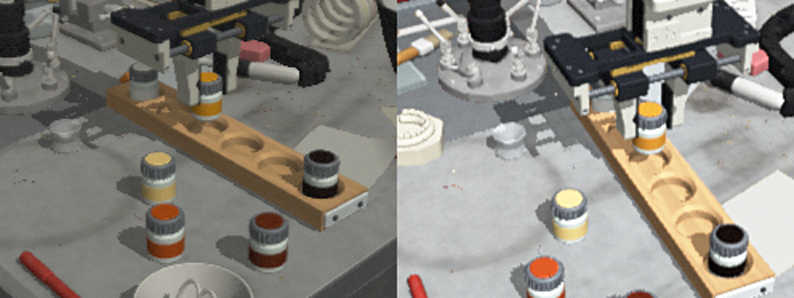

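The ochre jar hangs upright over the second-from-white free well. Lower, release and rise.

Scaled: 0.027 m is 0.54, 0.02 m is 0.4.

Emit:
step_hand --pt "0.03 0 -0.02 0.2 0" --pt "0.03 0 -0.02 0.4 0" --pt "0.03 0 -0.02 0.54 0" --pt "0.03 0 -0.02 0.54 0" --pt "0.03 0 -0.02 0.54 0" --pt "0.052 0 -0.02 0.54 0" --pt "0.052 0 -0.02 0.54 0" --pt "0.052 0 -0.02 0.54 0" --pt "0.052 0 -0.02 0.54 0"

```text
t: 4.88
eef_pos: [0.6037, -0.055, 0.0348]
ee_rot: [-3.141, 0.0, -1.632]
force: [0.2, -0.3, 0.6]
width: 0.0505
gripper_force: 0.0
```

Emit:
step_hand --pt "0.06 0 0 -0.6 0" --pt "0.06 0 0 -1.4 0" --pt "0.06 0 0 -1.8 0" --pt "0.06 0 0 -1.8 0"

```text
t: 5.22
eef_pos: [0.6068, -0.0548, 0.1304]
ee_rot: [-3.133, 0.001, -1.631]
force: [0.4, 0.0, -0.3]
width: 0.0597
gripper_force: 0.0
```

```bash
python3 -c "
from h import *
delta((.489,-.1005,.12),(.489,-.1005,.0215))"
```

```text
(0.489, -0.1005, 0.12) [0.0527 0.115  0.0094] turn 0.0011477948050591102
(0.489, -0.1005, 0.0215) [0.0528 0.1159 0.1079] turn 0.0011477948050591102
```

Emit:
step_hand --pt "0.06 0.4 0.8 0 0" --pt "0.06 0.8 1.6 0 0" --pt "0.06 1.06 2.3 0.2 0" --pt "0.06 1.06 2.3 0.8 0" --pt "0.06 1.06 2.3 0.8 0" --pt "0.06 1.06 2.3 0.8 0" --pt "0.06 1.06 2.3 0.8 0"

```text
t: 5.8
eef_pos: [0.4872, -0.1007, 0.0856]
ee_rot: [-3.14, -0.0, -1.631]
force: [0.1, 0.3, 0.0]
width: 0.06
gripper_force: 0.0
```

```bash
python3 - <<'E'
from h import *
import cv2
delta((.489,-.1005,.0215))
cv2.imwrite("pics/w3.png",arm.grab_frame("wrist")[:,:,::-1])
E
```

```text
(0.489, -0.1005, 0.0215) [-0.0003 -0.0017  0.0641] turn 0.0009795134378316472
```

View pics/w3.png

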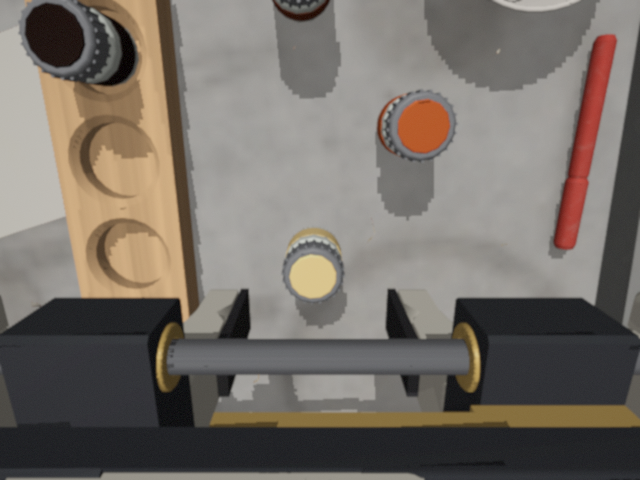

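The cream lid sits at (313,272), centred between the fingers; chestnut's well is at (121,158) and rust's at (133,252). Grip it.

Emit:
step_hand --pt "0.06 0 -0.02 0.6 0" --pt "0.06 0 -0.02 1.1 0" --pt "0.06 0 -0.02 1.28 0" --pt "0.06 0 -0.02 1.28 0" --pt "0.03 0 -0.02 1.28 0" --pt "0.03 0 -0.02 1.28 0" --pt "0.03 0 -0.02 1.28 0" --pt "0.03 0 -0.02 1.28 0" --pt "0.03 0 -0.02 1.28 0" --pt "0.03 0 -0.02 1.28 0" --pt "0.03 0 -0.02 1.28 0"

```text
t: 6.77
eef_pos: [0.4875, -0.1008, 0.0216]
ee_rot: [-3.139, 0.0, -1.631]
force: [0.3, 1.2, 7.2]
width: 0.0336
gripper_force: 15.0
```

```bash
python3 -c "
from h import *
delta((.605,.0005,.1),(.605,.0005,.06))"
```

```text
(0.605, 0.0005, 0.1) [-0.1083 -0.1113 -0.0782] turn 0.000644158469585765
(0.605, 0.0005, 0.06) [-0.1082 -0.1112 -0.0382] turn 0.000644158469585765
```

Scaled: -0.1 m is -2, -0.112 m is -2.24.

Emit:
step_hand --pt "0.03 0 0 -0.8 0" --pt "0.03 0 0 -1.6 0" --pt "0.03 -0.6 -0.5 -1.6 0" --pt "0.03 -1.2 -1 -1.6 0" --pt "0.03 -1.8 -1.6 -1.6 0" --pt "0.03 -2.16 -2 -1.6 0" --pt "0.03 -2.16 -2.24 -1.4 0" --pt "0.03 -2.16 -2.24 -0.8 0" --pt "0.03 -2.16 -2.24 -0.8 0" --pt "0.03 -2.16 -2.24 -0.8 0" --pt "0.03 -2.16 -2.24 -0.8 0"

```text
t: 7.68
eef_pos: [0.6048, -0.0002, 0.0613]
ee_rot: [3.141, -0.0, -1.632]
force: [0.8, 0.4, -0.9]
width: 0.0339
gripper_force: 15.0
```

```bash
python3 -c "
from h import *
delta((.605,.0005,.0335))"
```

```text
(0.605, 0.0005, 0.0335) [-0.0008 -0.0002  0.0278] turn 0.00032089436572069197
```

Scaled: 0.028 m is 0.56, 0.02 m is 0.4.

Emit:
step_hand --pt "0.03 0 0 0.2 0" --pt "0.03 0 0 0.4 0" --pt "0.03 0 0 0.56 0" --pt "0.03 0 0 0.56 0" --pt "0.03 0 0 0.56 0" --pt "0.05 0 0 0.56 0" --pt "0.05 0 0 0.56 0" --pt "0.05 0 0 0.56 0" --pt "0.05 0 0 0.56 0"

```text
t: 8.43
eef_pos: [0.6051, 0.0001, 0.0328]
ee_rot: [-3.141, 0.0, -1.632]
force: [-0.0, -0.3, -0.9]
width: 0.0494
gripper_force: 0.0
```

Emit:
step_hand --pt "0.06 0 0 -0.6 0" --pt "0.06 0 0 -1.4 0" --pt "0.06 0 0 -1.8 0" --pt "0.06 0 0 -1.8 0" --pt "0.06 0 0 -1.8 0" --pt "0.06 0 0 -1.8 0"

```text
t: 8.93
eef_pos: [0.6044, 0.0, 0.1223]
ee_rot: [3.141, 0.0, -1.632]
force: [-0.1, 0.3, 0.4]
width: 0.0602
gripper_force: 0.0
```

```bash
python3 -c "
from h import *
delta((.4315,-.174,.086))"
```

```text
(0.4315, -0.174, 0.086) [0.1843 0.1619 0.0363] turn -0.0001027988665083246
```

Scaled: 0.184 m is 3.68, 0.162 m is 3.24.

Emit:
step_hand --pt "0.06 0.6 0.6 0 0" --pt "0.06 1.2 1.1 0 0" --pt "0.06 1.8 1.6 0 0" --pt "0.06 2.4 2.1 0 0" --pt "0.06 3 2.6 0 0" --pt "0.06 3.68 3.24 0 0" --pt "0.06 3.68 3.24 0.72 0" --pt "0.06 3.68 3.24 0.72 0" --pt "0.06 3.68 3.24 0.72 0" --pt "0.06 3.68 3.24 0.72 0" --pt "0.06 3.68 3.24 0.72 0"

```text
t: 9.85
eef_pos: [0.4336, -0.1732, 0.0873]
ee_rot: [-3.141, -0.0, -1.63]
force: [-0.2, 0.2, 0.2]
width: 0.0603
gripper_force: 0.0
```

```bash
python3 -c "
from h import *
delta((.4315,-.174,.0215))"
```

```text
(0.4315, -0.174, 0.0215) [0.0009 0.0021 0.0658] turn 0.001629169465396929
```

Emit:
step_hand --pt "0.06 0 0.02 0.6 0" --pt "0.06 0.02 0.02 1.1 0" --pt "0.06 0.02 0.02 1.3 0" --pt "0.06 0.02 0.02 1.3 0" --pt "0.06 0.02 0.02 1.3 0" --pt "0.03 0.02 0.02 1.3 0" --pt "0.03 0.02 0.02 1.3 0" --pt "0.03 0.02 0.02 1.3 0" --pt "0.03 0.02 0.02 1.3 0" --pt "0.03 0.02 0.02 1.3 0" --pt "0.03 0.02 0.02 1.3 0" --pt "0.03 0.02 0.02 1.3 0"

```text
t: 10.85
eef_pos: [0.4314, -0.1747, 0.0221]
ee_rot: [-3.141, 0.0, -1.632]
force: [-0.5, 1.8, 7.3]
width: 0.0335
gripper_force: 15.0
```

```bash
python3 -c "
from h import *
delta((.599,-.111,.1),(.599,-.111,.06))"
```

```text
(0.599, -0.111, 0.1) [-0.0738 -0.1635 -0.0777] turn 0.0003524333404143487
(0.599, -0.111, 0.06) [-0.0738 -0.1634 -0.0377] turn 0.0003524333404143487
```

Emit:
step_hand --pt "0.03 0 0 -0.8 0" --pt "0.03 0 0 -1.6 0" --pt "0.03 -0.4 -0.7 -1.6 0" --pt "0.03 -0.8 -1.4 -1.6 0" --pt "0.03 -1.1 -2.1 -1.6 0" --pt "0.03 -1.36 -2.8 -1.6 0" --pt "0.03 -1.48 -3.28 -1.4 0" --pt "0.03 -1.48 -3.28 -0.76 0" --pt "0.03 -1.48 -3.28 -0.76 0" --pt "0.03 -1.48 -3.28 -0.76 0" --pt "0.03 -1.48 -3.28 -0.76 0"

```text
t: 11.77
eef_pos: [0.599, -0.1111, 0.0602]
ee_rot: [3.141, -0.0, -1.632]
force: [1.1, -0.4, -0.4]
width: 0.0336
gripper_force: 15.0
```

```bash
python3 -c "
from h import *
delta((.599,-.111,.0335))"
```

```text
(0.599, -0.111, 0.0335) [-0.0001  0.      0.0267] turn 0.00038819616829433023
```

Scaled: 0.027 m is 0.54, 0.02 m is 0.4.

Emit:
step_hand --pt "0.03 0 0 0.2 0" --pt "0.03 0 0 0.4 0" --pt "0.03 0 0 0.54 0" --pt "0.03 0 0 0.54 0" --pt "0.03 0 0 0.54 0" --pt "0.05 0 0 0.54 0" --pt "0.05 0 0 0.54 0" --pt "0.05 0 0 0.54 0" --pt "0.05 0 0 0.54 0"

```text
t: 12.52
eef_pos: [0.5992, -0.1108, 0.0327]
ee_rot: [-3.141, 0.0, -1.632]
force: [1.3, 0.2, 0.3]
width: 0.0492
gripper_force: 0.0
```

Emit:
step_hand --pt "0.06 0 0 -0.6 0" --pt "0.06 0 0 -1.4 0" --pt "0.06 0 0 -1.8 0" --pt "0.06 0 0 -1.8 0" --pt "0.06 0 0 -1.8 0" --pt "0.06 0 0 -1.8 0"

```text
t: 13.02
eef_pos: [0.5986, -0.1107, 0.1222]
ee_rot: [3.141, 0.0, -1.632]
force: [0.3, 0.8, -0.7]
width: 0.0598
gripper_force: 0.0
```

```bash
python3 -c "
from h import *
delta((.487,-.249,.086))"
```

```text
(0.487, -0.249, 0.086) [0.1449 0.1029 0.0362] turn -7.342169150770239e-05
```

Emit:
step_hand --pt "0.06 0.6 0.4 0 0" --pt "0.06 1.2 0.8 0 0" --pt "0.06 1.8 1.2 0 0" --pt "0.06 2.4 1.7 0 0" --pt "0.06 2.9 2.06 0 0" --pt "0.06 2.9 2.06 0.72 0" --pt "0.06 2.9 2.06 0.72 0" --pt "0.06 2.9 2.06 0.72 0" --pt "0.06 2.9 2.06 0.72 0" --pt "0.06 2.9 2.06 0.72 0"

```text
t: 13.85
eef_pos: [0.4887, -0.2489, 0.0874]
ee_rot: [-3.141, -0.0, -1.63]
force: [0.2, 0.1, -0.1]
width: 0.0598
gripper_force: 0.0
```

```bash
python3 - <<'E'
from h import *
import cv2
delta((.487,-.249,.0215))
cv2.imwrite("pics/w4.png",arm.grab_frame("wrist")[:,:,::-1])
E
```

```text
(0.487, -0.249, 0.0215) [0.0002 0.0017 0.0659] turn 0.0015225706923953641
```

View pics/w4.png

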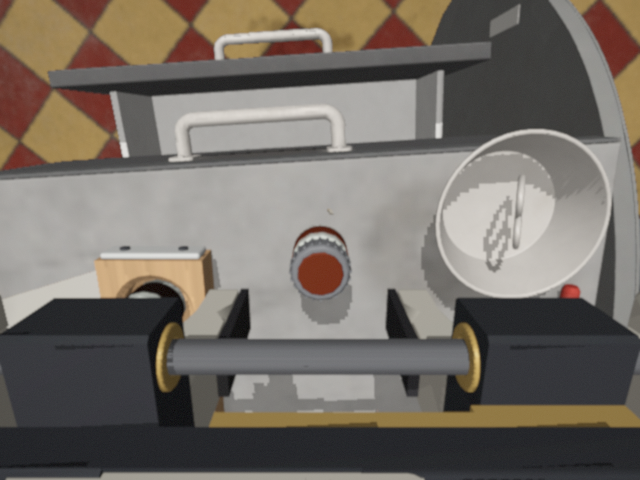

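The chestnut lid is at (320,272), centred between the fingers, with the bowl and rack clear.

Scaled: 0.065 m is 1.3, 0.055 m is 1.1.

Emit:
step_hand --pt "0.06 0 0.02 0.6 0" --pt "0.06 0 0.02 1.1 0" --pt "0.06 0 0.02 1.3 0" --pt "0.06 0 0.02 1.3 0" --pt "0.06 0 0.02 1.3 0" --pt "0.03 0 0.02 1.3 0" --pt "0.03 0 0.02 1.3 0" --pt "0.03 0 0.02 1.3 0" --pt "0.03 0 0.02 1.3 0" --pt "0.03 0 0.02 1.3 0" --pt "0.03 0 0.02 1.3 0" --pt "0.03 0 0.02 1.3 0"

```text
t: 14.9
eef_pos: [0.4869, -0.2493, 0.0222]
ee_rot: [-3.141, -0.0, -1.632]
force: [-0.9, 2.1, 6.1]
width: 0.0338
gripper_force: 15.0
```

```bash
python3 -c "
from h import *
delta((.595,-.166,.1),(.595,-.166,.06))"
```

```text
(0.595, -0.166, 0.1) [-0.0897 -0.1029 -0.0777] turn 0.0004066392374693084
(0.595, -0.166, 0.06) [-0.0897 -0.1028 -0.0377] turn 0.0004066392374693084
```

Scaled: -0.103 m is -2.06, -0.09 m is -1.8.

Emit:
step_hand --pt "0.03 0 0 -0.8 0" --pt "0.03 0 0 -1.6 0" --pt "0.03 -0.6 -0.2 -1.6 0" --pt "0.03 -1.2 -0.6 -1.6 0" --pt "0.03 -1.6 -1.2 -1.6 0" --pt "0.03 -1.8 -1.8 -1.6 0" --pt "0.03 -1.8 -2.06 -1.4 0" --pt "0.03 -1.8 -2.06 -0.76 0" --pt "0.03 -1.8 -2.06 -0.76 0" --pt "0.03 -1.8 -2.06 -0.76 0" --pt "0.03 -1.8 -2.06 -0.76 0"

```text
t: 15.82
eef_pos: [0.5946, -0.1659, 0.0602]
ee_rot: [3.141, -0.0, -1.632]
force: [1.0, 0.4, -0.6]
width: 0.0337
gripper_force: 15.0
```

```bash
python3 -c "
from h import *
delta((.595,-.166,.0335))"
```

```text
(0.595, -0.166, 0.0335) [ 0.     -0.0004  0.0267] turn 0.00030116409136549116
```

Emit:
step_hand --pt "0.03 0 0 0.2 0" --pt "0.03 0 0 0.4 0" --pt "0.03 0 0 0.54 0" --pt "0.03 0 0 0.54 0" --pt "0.03 0 0 0.54 0" --pt "0.05 0 0 0.54 0" --pt "0.05 0 0 0.54 0" --pt "0.05 0 0 0.54 0" --pt "0.05 0 0 0.54 0"

```text
t: 16.57
eef_pos: [0.5949, -0.1656, 0.0327]
ee_rot: [-3.141, 0.0, -1.632]
force: [0.1, 0.1, 0.4]
width: 0.049
gripper_force: 0.0
```

Emit:
step_hand --pt "0.06 0 0 -0.6 0" --pt "0.06 0 0 -1.4 0" --pt "0.06 0 0 -2.2 0" --pt "0.06 0 0 -3 0" --pt "0.06 0.4 0.8 -3.4 0" --pt "0.06 0.8 1.6 -3.4 0" --pt "0.06 1.2 2.4 -3.4 0" --pt "0.06 1.2 2.4 -3.4 0" --pt "0.06 1.2 2.4 -3.4 0" --pt "0.06 1.2 2.4 -3.4 0"

```text
t: 17.4
eef_pos: [0.471, -0.2186, 0.2034]
ee_rot: [-3.14, -0.0, -1.633]
force: [0.7, -0.2, 0.3]
width: 0.0597
gripper_force: 0.0
```

```bash
python3 - <<'E'
from h import *
import cv2
c=[]
for n,x,y in(("scene",200,170),("side",190,150)):
    c.append(arm.grab_frame(n)[y:y+186,x:x+248,::-1])
cv2.imwrite("pics/end.png",cv2.resize(np.hstack(c),(794,298),interpolation=cv2.INTER_CUBIC))
E
```

```text
(no output)
```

View pics/end.png

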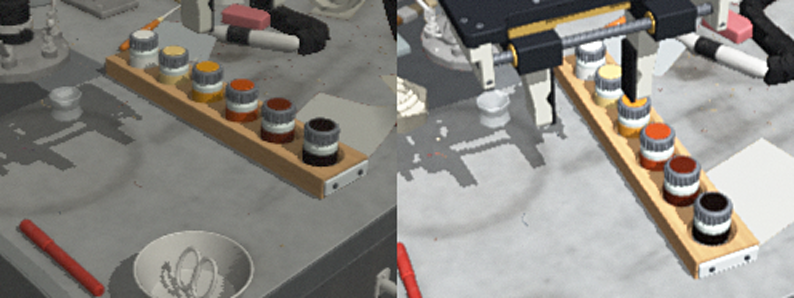

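All six jars stand upright in a straight line of equal height, in order from white to black-brown. The dish is where it was and the gripper is clear, so I'm handing in.

```bash
python3 -c "
from station import arm
print(arm.job_done())"
```

```text
the job is handed in; nothing more can be done
None
```

I handed the job in at about 17 s; in the final pictures the six jars stand upright in the rack from white to black-brown and the glass dish looks unmoved, but the hand-in returned no verdict.

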